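# Turn the culture rotator until the sampling valve is on top

### The job

The motor of the culture rotator is off. Turn its wheel by hand, pushing one bare spoke end after another, gently and without flinging it, until the vial with the sampling valve is at the top with its stem pointing straight up, then leave the wheel standing there. Only push: do not squeeze or lift anything, do not push on the glass vials or the valve, do not shove the rotator about, and leave everything else on the bench where it is.

Things in the scene. Friction and masses are not known exactly. Their poses are not given: they have to be found in the camera images.
- wheel (a joint): the rotator's wheel, on a level axle, turning either way, more than once round. Value in rad: 0 (or any whole turn, 2 pi) = the sampling valve's stem straight up; it grows clockwise as seen from the robot's side (from 0 the stem leans to the stand's -y side). A friction drive of about 0.3 N m holds the wheel wherever it is left: about 2 N at a spoke end turns it
- spoke_end (a point): tip of the spoke that carries the sampling valve, 155 mm from the axle; z axis along the spoke, outwards. The wheel has no rim: six such straight steel spokes, 60 degrees apart, 10 mm thick, start at a hub of radius 26 mm. The last 43 mm of each is bare, in a rubber sleeve 12 mm thick (112 to 154 mm from the axle). A bracing ring of radius 72 mm runs on their robot side
- axle (a point): the centre of the wheel, in the plane of the spokes, on the stand, 200 mm above the table. Its x axis lies along the axle and points away from the robot, out of the wheel's vial side; y to the left, z up; it does not turn with the wheel
- stem_tip (a point): outer end of the sampling valve's stem, 165 mm from the axle line and 27 mm beyond the spokes' plane (on the side away from the robot); its z axis points along the stem, outwards from the axle
- vials: six glass vials (28 mm wide, 40 to 95 mm from the axle) with white caps (to 107 mm), one clipped to the far side of each spoke, filling the space 13 to 43 mm beyond the spokes' plane. Only one has a sampling valve on its cap: a steel stem 9 to 18 mm thick to 165 mm from the axle, with a 36 mm cross handle. Origin at the wheel's centre, z along that stem; turns with the wheel
- stand: the rotator itself, about 5.5 kg with its wheel, loose on rubber feet: cream base plate 230 x 220 mm, 24 mm high, and a drive column 85 x 90 mm, 229 mm high, between robot and wheel (its face is 30 mm from the spokes' plane). Origin on the table straight below the wheel's centre, x along the axle away from the robot, z up
- beaker: glass beaker, 66 mm wide, 90 mm high, beside the rotator; origin under its centre
- dish: covered Petri dish, 94 mm wide, 15 mm high (plant pieces on top to 21 mm), beyond the rotator; origin under its centre
- rack: white rack 60 x 130 mm with three spare vials, 73 mm high, beside the rotator; origin under its centre
- wash_bottle: white wash bottle, 62 mm wide, 183 mm high with its spout; origin under its centre
- tray: salmon tray 260 x 190 mm, 22 mm high, with plant samples; origin under its centre
- forceps: steel forceps 140 mm long lying on the table; origin under the middle
- jar: specimen jar, 72 mm wide, 85 mm high; origin under its centre

How it is judged (in metres and radians):
At the end, for the whole second after the job is handed in: the sampling valve's stem points straight up to within 0.1 rad (about 6 degrees), the wheel stands still (under 0.05 rad/s), and the rotator stands flat, within 20 mm of where it was (angle between stem_tip's own z axis and vertical below 0.1 rad and velocity of joint wheel between -0.05 and 0.05 rad/s and angle between stand's own z axis and vertical below 0.03 rad and distance of stand from where it was at the start of the episode below 0.02 m); the robot touches nothing.
It fails at once if the rotator is shoved more than 20 mm, lifted or tipped (distance of stand from where it was at the start of the episode above 0.02 m or height (world z) of stand above 0.008 m or angle between stand's own z axis and vertical above 0.06 rad).
It fails at once if the wheel is flung round (faster than 3 rad/s) (velocity of joint wheel above 3 rad/s or velocity of joint wheel below -3 rad/s).
It fails at once if the rotator is pushed or squeezed harder than 20 N (contact force between any of the fingers, the arm and stand above 20 N).
It fails at once if a vial or the sampling valve is pushed (more than 2 N) (contact force between vials and anything else above 2 N).
It fails at once if something else on the bench is moved more than 20 mm or lifted (distance of any of beaker, dish, rack, wash_bottle, tray, forceps, jar from where it was at the start of the episode above 0.02 m).
It also fails if it takes over 64 s, if anything falls off the work surface, if the arm or the gripper's body presses on something with over 40 N, if the wrist force passes 120 N, or if a joint passes its speed limit or range.

### The arm

A 6-joint arm with a two-finger parallel gripper is mounted at the origin on the work surface. World frame = base frame: x ahead of the robot, y to its left, z up, the work surface at z = 0. Lengths are in m, angles in degrees, forces in N, time in s.
With the tool pointing down it reaches from about 0.4 to 0.825 m from the base axis. Payload 7 kg.
Tool frame: the origin (TCP) lies on the front face of the gripper's body, between the roots of the fingers; the fingertips stand 66 mm ahead of it and the grasp point (between the pads) lies 47 mm ahead of it; z points along the fingers, y is the direction in which the jaws open and shut (so a half turn about z gives the same grasp; the last joint's range is limited). The gripper opens to 88 mm and grips with 3 to 60 N. Pads are 19 mm wide; open, the fingers measure 130 mm over their backs; the gripper's body (78 mm by 193 mm) begins 47 mm behind the grasp point.
Start: joints at [80.907, 20.546, 0.682, 0, -70.136, -16.507], TCP at [0.292, 0.609, 0.292] pointing down, gripper open.
Joint ranges: [-176.03, 176.03], [-82.01, 121.73], [-58.28, 71.71], [-173.87, 95.51], [-174.79, -0.11], [-173.66, 173.66]. Speed limits (degrees/s): [136.94, 136.94, 172.46, 180, 180, 180].

### API

Orientations are given as [roll, pitch, yaw] about the fixed x, y, z axes, in that order (R = Rz(yaw) Ry(pitch) Rx(roll)).
In Python, from plant import get_state, snapshot, robot gives the robot as it stands.
- The arm moves only by the shell command python3 -m pendant 'ROWS' [FORCE]. ROWS is JSON, a list of rows, each an object of numbers: "ax", "ay", "az": the turn, a rotation vector about the tool's x, y, z in units of 5 degrees (1.0 is 5 degrees); "tx", "ty", "tz": the shift along the tool's x, y, z in cm; "claw": the opening, from -1 (shut) to 1 (fully open), so that 0 is half open. In form: [{"ax": .., "ay": .., "az": .., "tx": .., "ty": .., "tz": .., "claw": ..}, ...]. A call has exactly 5 rows; each row is the pose to reach, as a shift and turn from the pose commanded when the call began, along the tool's axes at that moment; what a row does not reach only later rows make up. A row lasts 1/12 s, in which the tool goes at most 41.7 mm and 7.16 degrees, less where a joint would pass 70% of its speed; a pose out of reach is approached as far as the arm can. A call with a gripper value outside its range is refused whole. The fingers move at their own pace and stop on an object; FORCE is the grip in N (left out, the last holds). Time passes only in rows, so rows that repeat a pose let the fingers close, or fill a call up. It gives the time, the measured TCP pose, the force and the opening at its end, in the units of the state.
- get_state(): the state, without advancing time (a new reading comes with each control period).
- snapshot(name): name is "side" or "top" or "wrist"; returns a dict with "color" (420x560x3 uint8, blue, green, red), "mtx" (3x3 intrinsics, pixels), "dist" ([k1, k2, p1, p2, k3] as OpenCV has them; the pictures are not rectified), "extrinsics" (4x4, takes a point from camera to world coordinates). Camera axes: x right, y down, z forward; pixel columns grow to the right and rows downward; lengths in m; the calibration is good to about 2 mm. A picture is of the moment at which its call begins. There is no depth.
- robot.close_job(): hands the job in, once; it reports no verdict.
The state is a dict: "time_s": time; "joint_pos": joint angles; "joint_velocities": joint speeds; "joint_torque": joint torques, N m; "eef_pos": TCP position; "eef_rot": TCP orientation; "wrist_force": force on the tool from outside, world axes, zero at the start; "ft_torque": the same for the moment, N m; "grip_width": opening from 0.0 (shut) to 1.0 (fully open).
Only numpy, scipy, OpenCV 4.12 (cv2) and the standard library are available. Lean on these libraries where they do the work, as an engineer would, in place of code of your own. Each camera call takes 0.05 s, during which the arm holds its last target. There are 200 camera calls.

## Working session

There is one attempt and no reset: what is moved stays moved. The work goes in short steps, Python scripts to look and compute and a shell command to move; the robot and the scene stay as the last step left them, time stands still between calls to the robot, and variables do not carry over. Pictures are saved under pics/ and viewed, on a budget of 10 in all, crops included, one or two more only if the job needs it, and the job is handed in when it is done.

```bash
mkdir -p pics; ls; python3 - <<'E'
from plant import get_state,snapshot
import cv2,numpy as np
s=get_state();print(s)
for n in("side","top"):
    d=snapshot(n);cv2.imwrite(f"pics/{n}0.png",d["color"]);print(n,d["mtx"],d["dist"],d["extrinsics"])
E
```

```text
pics
{'time_s': 0.0, 'joint_pos': array([ 8.09096802e+01,  2.05912105e+01,  6.33655444e-01, -2.09358437e-02,
       -7.01349695e+01, -1.65080723e+01]), 'joint_velocities': array([ 0.02747626,  0.08817324,  0.06425838, -0.00490752, -0.0765252 ,
        0.05847514]), 'joint_torque': array([ 2.76781182e-03, -5.82729328e+01,  2.93051898e+01,  6.99731380e+00,
        6.89771390e-03, -1.54028357e-04]), 'eef_pos': array([0.29147567, 0.60840255, 0.29122166]), 'eef_rot': array([ 1.79905697e+02, -7.42381878e-03, -2.56055160e+01]), 'wrist_force': array([ 0.18102883,  0.30310409, -0.3418548 ]), 'ft_torque': array([-0.00704288,  0.022636  ,  0.00508718]), 'grip_width': 0.9985812572022207}
side [[444.53004644   0.         274.31104627]
 [  0.         444.53004644 213.52936976]
 [  0.           0.           1.        ]] [-0.04711259  0.          0.          0.          0.        ] [[ 0.93693331 -0.21337464  0.27681625  0.2093614 ]
 [-0.34927276 -0.54254688  0.76397083 -0.8563681 ]
 [-0.01282621 -0.81247409 -0.58285619  0.96281247]
 [ 0.          0.          0.          1.        ]]
top [[453.42118108   0.         286.39025658]
 [  0.         453.42118108 210.2862327 ]
 [  0.           0.           1.        ]] [-0.00481418  0.          0.          0.          0.        ] [[ 0.01646725 -0.99594528  0.08844116  0.46204665]
 [-0.99970501 -0.01797943 -0.01632875  0.13033136]
 [ 0.01785266 -0.08814618 -0.99594756  1.43816992]
 [ 0.          0.          0.          1.        ]]
```

View pics/side0.png

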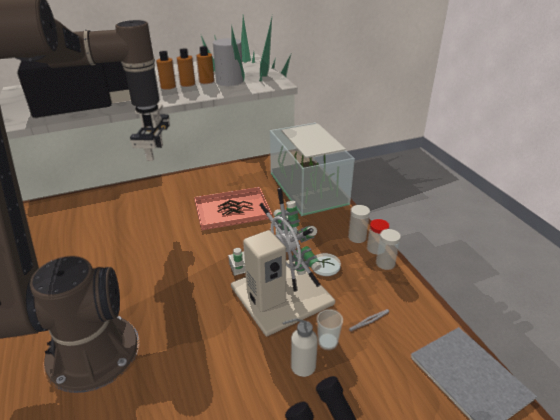

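View pics/top0.png

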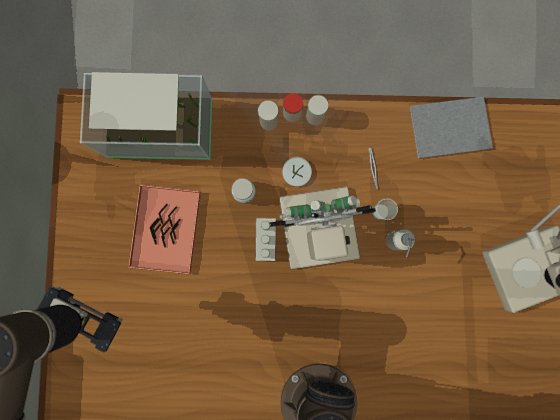

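```bash
cat > h.py <<'E'
import numpy as np,cv2
from plant import get_state,snapshot
def ray(d,px):
    p=cv2.undistortPoints(np.array([[px]],float),d["mtx"],d["dist"])[0,0]
    E=np.array(d["extrinsics"]);r=E[:3,:3]@np.r_[p,1];return E[:3,3],r
def onz(d,px,z):
    o,r=ray(d,px);return o+r*(z-o[2])/r[2]
def onplane(d,px,p0,n):
    o,r=ray(d,px);return o+r*(np.dot(p0-o,n)/np.dot(r,n))
def proj(d,P):
    E=np.linalg.inv(np.array(d["extrinsics"]));P=np.atleast_2d(P)
    return cv2.projectPoints(P.astype(float),cv2.Rodrigues(E[:3,:3])[0],E[:3,3],d["mtx"],d["dist"])[0][:,0]
E
python3 - <<'E'
import cv2,numpy as np
a=cv2.imread("pics/side0.png")[180:340,215:355];b=cv2.imread("pics/top0.png")[165:285,245:415]
a=cv2.resize(a,None,fx=3.6,fy=3.6,interpolation=2);b=cv2.resize(b,None,fx=4.5,fy=4.5,interpolation=2)
cv2.imwrite("pics/c1.png",a);cv2.imwrite("pics/c2.png",b)
E
```

```text
(no output)
```

View pics/c1.png

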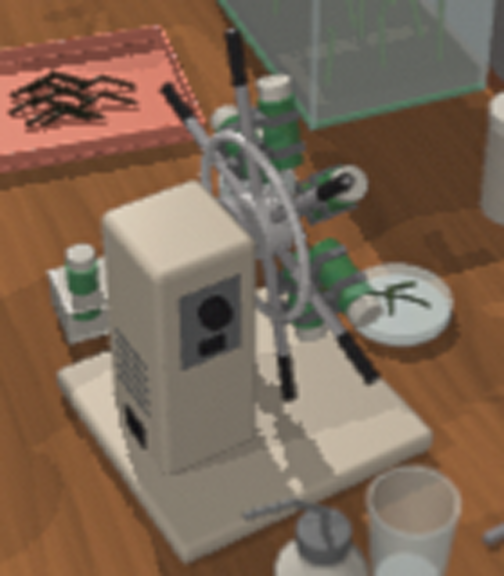

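View pics/c2.png

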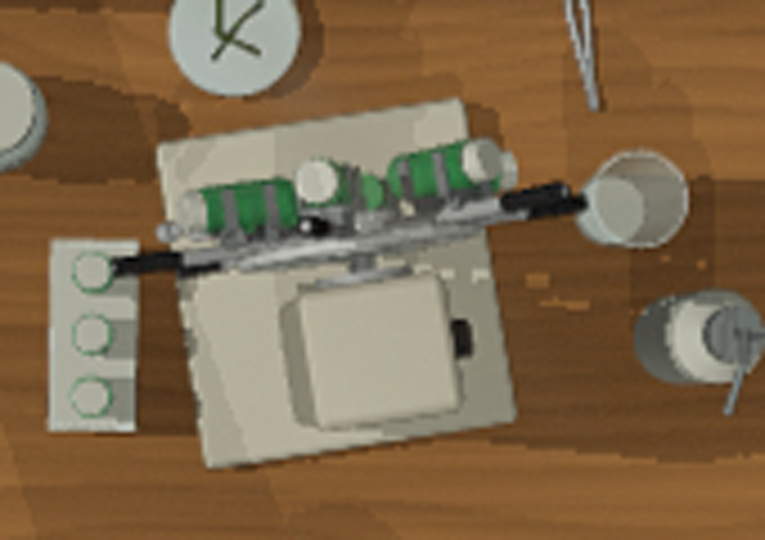

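```bash
cat > sp.py <<'E'
from h import *
t=snapshot("top");s=snapshot("side")
c=np.array([(158,145),(462,98),(517,420),(208,467)])/4.5+[245,165]
C=np.array([onz(t,p,.024) for p in c]);print(C.round(3))
k=np.array([(300,290),(447,275),(462,410),(318,430)])/4.5+[245,165]
K=np.array([onz(t,p,.229) for p in k]);print(K.round(3),K.mean(0))
yd=(C[0]-C[1])+(C[3]-C[2]);xd=(C[0]-C[3])+(C[1]-C[2])
print(np.degrees(np.arctan2(-yd[0],yd[1])),np.degrees(np.arctan2(xd[1],xd[0])),C.mean(0))
yaw=np.mean([np.arctan2(-yd[0],yd[1]),np.arctan2(xd[1],xd[0])])
n=np.array([np.cos(yaw),np.sin(yaw),0]);l=np.array([-n[1],n[0],0])
# column centre + 45 + 30 
A0=K.mean(0)+n*(.0425+.03) ; A0[2]=.2
A1=K.mean(0)+n*(.045+.03) ; A1[2]=.2
print("axle",A0,A1,yaw)
for nm,p in dict(top=(231,38),ul=(168,90),r=(349,182),low=(291,395),lr=(374,378)).items():
    P=onplane(s,np.array(p)/3.6+[215,180],A0,n)-A0
    print(nm,"r",np.hypot(P@l,P[2]),"y",P@l,"z",P[2],"ang cw from top",np.degrees(np.arctan2(-P@l,P[2])))
for nm,p in dict(cwL=(118,266),R=(583,203),handle=(165,230)).items():
    q=np.array(p)/4.5+[245,165]
    P=onplane(t,q,A0+(n*.027 if nm=="handle" else 0),n)-A0
    print(nm,np.hypot(P@l,P[2]),P@l,P[2],np.degrees(np.arctan2(-P@l,P[2])))
for nm,px in dict(rackTL=(50,240),).items(): print(nm,onz(t,np.array(px)/4.5+[245,165],.03))
for nm,px,z in [("beaker",(638,195),.09),("wash",(735,335),.15),("rackc",(93,335),.073),("jar",(-10,115),.085)]: print(nm,onz(t,np.array(px)/4.5+[245,165],z).round(3))
for th in range(0,360,60):pass
E
python3 sp.py
```

```text
[[ 0.628  0.128  0.024]
 [ 0.666 -0.085  0.024]
 [ 0.442 -0.124  0.024]
 [ 0.406  0.089  0.024]]
[[ 0.519  0.042  0.229]
 [ 0.53  -0.045  0.229]
 [ 0.45  -0.055  0.229]
 [ 0.437  0.031  0.229]] [ 0.48396325 -0.00675877  0.229     ]
9.694423684049037 9.853233538404904 [0.5354255 0.0019427 0.024    ]
axle [0.55541095 0.00554878 0.2       ] [0.55787467 0.00597318 0.2       ] 0.17058548979153543
top r 0.1507802699621266 y 0.037035741698946543 z 0.14616101958682653 ang cw from top -14.218904738105104
ul r 0.14277024160215232 y 0.1362024769670464 z 0.042804522601918304 ang cw from top -72.55356585527755
r r 0.16342934288393068 y -0.1142022462041083 z 0.11690593260142795 ang cw from top 44.329739198329975
low r 0.1440887109874883 y -0.05069657546274557 z -0.13487554956472309 ang cw from top 159.39992953662664
lr r 0.157095144157291 y -0.15456772568160487 z -0.028066038113994496 ang cw from top 100.29150319887623
cwL 0.15451939395897676 0.1466299230117373 0.04874329479037559 -71.61195860583209
R 0.15491957837969733 -0.1491794125270632 -0.0417801225874635 105.64576768750575
handle 0.14629584262589768 0.11365147307714063 -0.09211849020157353 -129.02597501712054
rackTL [0.56027479 0.20099093 0.03      ]
beaker [ 0.593 -0.193  0.09 ]
wash [ 0.499 -0.24   0.15 ]
rackc [0.494 0.169 0.073]
jar [0.639 0.24  0.085]
```

The wheel's spokes stand at about −135, −75, −15, 45, 105 and 165° clockwise from the top. The valve should be on the hidden one at −135°, since its grey handle shows at c2 (165,230). So I need about +135° clockwise: push spokes over the top towards −y with the shut gripper pointing down. First I raise, turn and move above the +y side.

```bash

python3 -m pendant '[{"tz":-3.4,"az":-1.41,"claw":-1},{"tz":-6.8,"az":-2.82,"claw":-1},{"tz":-10.2,"az":-4.23,"claw":-1},{"tz":-13.6,"az":-5.64,"claw":-1},{"tz":-17,"az":-7.07,"claw":-1}]' 5
python3 -m pendant '[{"tx":1,"ty":3.6,"claw":-1},{"tx":2,"ty":7.2,"claw":-1},{"tx":3,"ty":10.8,"claw":-1},{"tx":4,"ty":14.4,"claw":-1},{"tx":5.1,"ty":18,"claw":-1}]'
python3 -m pendant '[{"tx":1,"ty":3.6,"claw":-1},{"tx":2,"ty":7.2,"claw":-1},{"tx":3,"ty":10.8,"claw":-1},{"tx":4,"ty":14.4,"claw":-1},{"tx":5.1,"ty":18,"claw":-1}]'
python3 -m pendant '[{"tx":1,"ty":3.6,"claw":-1},{"tx":2,"ty":7.2,"claw":-1},{"tx":3,"ty":10.8,"claw":-1},{"tx":4,"ty":14.4,"claw":-1},{"tx":5.1,"ty":18,"claw":-1}]'
cat > w.py <<'E'
from h import *
A=np.array([.5554,.0055,.2]);y=.1706
n=np.array([np.cos(y),np.sin(y),0]);l=np.array([-n[1],n[0],0])
def st():
    s=get_state();p=s["eef_pos"]-A
    print("t",round(s["time_s"],2),"n,l,z(tip) mm",np.round([p@n*1e3,p@l*1e3,p[2]*1e3-66],1),"rot",s["eef_rot"].round(1),"F",s["wrist_force"].round(1),"g",round(s["grip_width"],2),"q",s["joint_pos"].round(0))
if __name__=="__main__": st()
E
python3 w.py; python3 -c "
from h import *
d=snapshot('wrist');cv2.imwrite('pics/w1.png',d['color']);d=snapshot('side');cv2.imwrite('pics/s1.png',d['color'][120:340,170:400].repeat(3,0).repeat(3,1)[:600])"
```

```text
t 0.2 n,l,z(tip) mm [-157.6  639.1   25.6] rot [179.9  -0.  -25.6] F [0.1 0.6 0.1] g 1.0 q [ 81.  21.   1.  -0. -70. -17.]schema error: expected keys ax, ay, az, tx, ty, tz, claw
schema error: expected keys ax, ay, az, tx, ty, tz, claw
schema error: expected keys ax, ay, az, tx, ty, tz, claw
schema error: expected keys ax, ay, az, tx, ty, tz, claw
```

View pics/w1.png

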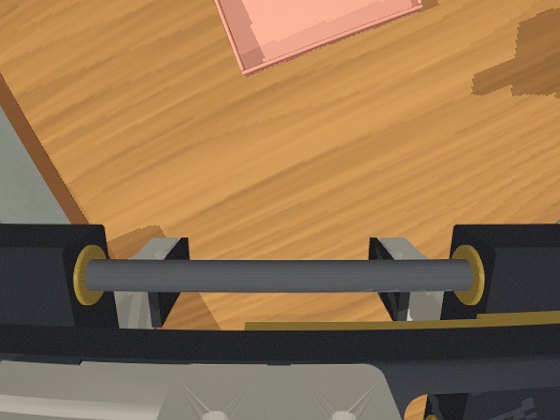

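The moves were refused because every key must be given, so the arm is still at the start. The wrist view shows only the table and a corner of the tray at (245,75). I'll send the moves again with all keys.

```bash

python3 -m pendant '[{"ax":0,"ay":0,"az":-1.41,"tx":0,"ty":0,"tz":-3.4,"claw":-1},{"ax":0,"ay":0,"az":-2.82,"tx":0,"ty":0,"tz":-6.8,"claw":-1},{"ax":0,"ay":0,"az":-4.23,"tx":0,"ty":0,"tz":-10.2,"claw":-1},{"ax":0,"ay":0,"az":-5.64,"tx":0,"ty":0,"tz":-13.6,"claw":-1},{"ax":0,"ay":0,"az":-7.07,"tx":0,"ty":0,"tz":-17,"claw":-1}]' 5 | tail -c 300
python3 w.py
```

```text
time_s: 0.72
eef_pos: [0.2916, 0.6083, 0.464]
eef_rot: [-180.0, -0.0, 10.1]
wrist_force: [0.2, 1.6, -0.2]
grip_width: 0.683
t 0.72 n,l,z(tip) mm [-157.6  638.9  198. ] rot [-180.    -0.    10.1] F [ 0.2  1.6 -0.2] g 0.68 q [ 81.  18.  18.  -0. -91.  19.]
```

```bash

python3 -m pendant '[{"ax":0,"ay":0,"az":0,"tx":1,"ty":3.6,"tz":0,"claw":-1},{"ax":0,"ay":0,"az":0,"tx":2,"ty":7.2,"tz":0,"claw":-1},{"ax":0,"ay":0,"az":0,"tx":3,"ty":10.8,"tz":0,"claw":-1},{"ax":0,"ay":0,"az":0,"tx":4,"ty":14.4,"tz":0,"claw":-1},{"ax":0,"ay":0,"az":0,"tx":5.1,"ty":18,"tz":0,"claw":-1}]' >/dev/null
python3 w.py
python3 -m pendant '[{"ax":0,"ay":0,"az":0,"tx":1,"ty":3.6,"tz":0,"claw":-1},{"ax":0,"ay":0,"az":0,"tx":2,"ty":7.2,"tz":0,"claw":-1},{"ax":0,"ay":0,"az":0,"tx":3,"ty":10.8,"tz":0,"claw":-1},{"ax":0,"ay":0,"az":0,"tx":4,"ty":14.4,"tz":0,"claw":-1},{"ax":0,"ay":0,"az":0,"tx":5.1,"ty":18,"tz":0,"claw":-1}]' >/dev/null
python3 w.py
python3 -m pendant '[{"ax":0,"ay":0,"az":0,"tx":1,"ty":3.6,"tz":0,"claw":-1},{"ax":0,"ay":0,"az":0,"tx":2,"ty":7.2,"tz":0,"claw":-1},{"ax":0,"ay":0,"az":0,"tx":3,"ty":10.8,"tz":0,"claw":-1},{"ax":0,"ay":0,"az":0,"tx":4,"ty":14.4,"tz":0,"claw":-1},{"ax":0,"ay":0,"az":0,"tx":5.1,"ty":17.8,"tz":0,"claw":-1}]' >/dev/null
python3 w.py; python3 -c "
from h import *
d=snapshot('wrist');cv2.imwrite('pics/w2.png',d['color']);d=snapshot('side');cv2.imwrite('pics/s2.png',cv2.resize(d['color'][120:320,190:390],None,fx=3,fy=3,interpolation=2))"
```

```text
t 1.13 n,l,z(tip) mm [-106.7  457.5  196.3] rot [-180.    -0.     9.8] F [ 0.9  1.3 -0.6] g 0.3 q [ 69.   8.   5.  -0. -87.  31.]
t 1.55 n,l,z(tip) mm [-55.8 277.3 196.5] rot [-180.    -0.     9.8] F [-0.3 -0.3 -0.1] g 0.01 q [ 52.   3.  -0.  -0. -87.  48.]
t 1.97 n,l,z(tip) mm [ -4.9  99.1 196.6] rot [-180.    -0.     9.8] F [ 0.3 -0.   1.2] g 0.0 q [ 32.   4.   1.  -0. -87.  68.]
```

View pics/s2.png

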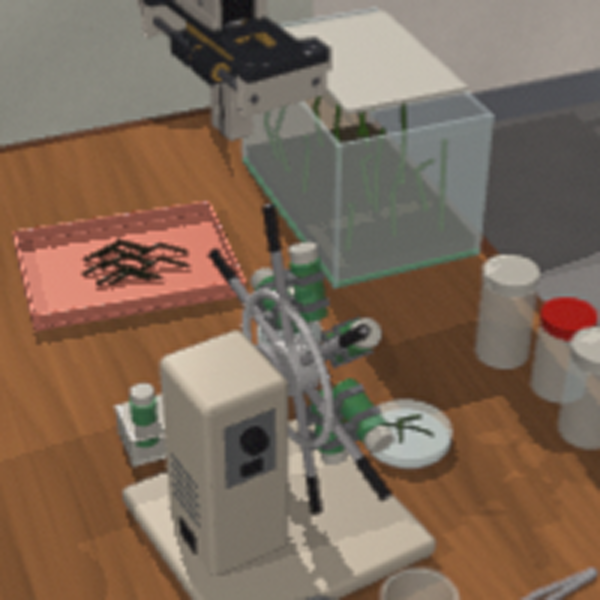

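View pics/w2.png

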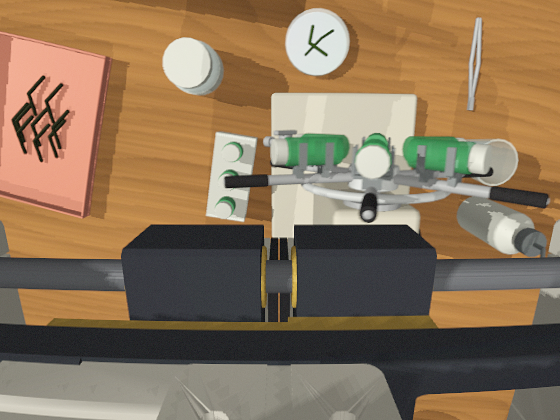

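The wrist view shows the valve's handle at (285,135), just below the spoke at −75° on the left. That confirms the −135° estimate. Now I go down and start the first push.

```bash

python3 -m pendant '[{"ax":0,"ay":0,"az":0,"tx":0,"ty":0,"tz":1.5,"claw":-1},{"ax":0,"ay":0,"az":0,"tx":0,"ty":0,"tz":3,"claw":-1},{"ax":0,"ay":0,"az":0,"tx":0,"ty":0,"tz":4.5,"claw":-1},{"ax":0,"ay":0,"az":0,"tx":0,"ty":0,"tz":6,"claw":-1},{"ax":0,"ay":0,"az":0,"tx":0,"ty":0,"tz":7.2,"claw":-1}]' >/dev/null
python3 w.py
python3 -m pendant '[{"ax":0,"ay":0,"az":0,"tx":0,"ty":0.7,"tz":-0.1,"claw":-1},{"ax":0,"ay":0,"az":0,"tx":0,"ty":1.4,"tz":-0.2,"claw":-1},{"ax":0,"ay":0,"az":0,"tx":0,"ty":2.1,"tz":-0.4,"claw":-1},{"ax":0,"ay":0,"az":0,"tx":0,"ty":2.8,"tz":-0.5,"claw":-1},{"ax":0,"ay":0,"az":0,"tx":0,"ty":3.6,"tz":-0.7,"claw":-1}]' >/dev/null
python3 w.py
python3 -m pendant '[{"ax":0,"ay":0,"az":0,"tx":0,"ty":0.7,"tz":-0.1,"claw":-1},{"ax":0,"ay":0,"az":0,"tx":0,"ty":1.4,"tz":-0.3,"claw":-1},{"ax":0,"ay":0,"az":0,"tx":0,"ty":2.1,"tz":-0.4,"claw":-1},{"ax":0,"ay":0,"az":0,"tx":0,"ty":2.8,"tz":-0.5,"claw":-1},{"ax":0,"ay":0,"az":0,"tx":0,"ty":3.5,"tz":-0.6,"claw":-1}]' >/dev/null
python3 w.py
python3 -c "
from h import *
d=snapshot('wrist');cv2.imwrite('pics/w3.png',d['color'])"
```

```text
t 2.48 n,l,z(tip) mm [ -5.2 101.4 123. ] rot [-180.     0.     9.7] F [-0.2  0.3 -1.2] g 0.01 q [ 32.   5.  -7.  -0. -78.  68.]
t 2.9 n,l,z(tip) mm [ -4.5  64.5 132.2] rot [-1.8e+02 -1.0e-01  9.7e+00] F [-0.9  3.6  0.1] g 0.01 q [ 28.   5.  -6.  -0. -79.  72.]
t 3.32 n,l,z(tip) mm [ -4.6  29.5 137.4] rot [-180.    -0.     9.8] F [0.1 2.3 0.7] g 0.01 q [ 24.   5.  -5.  -0. -80.  76.]
```

View pics/w3.png

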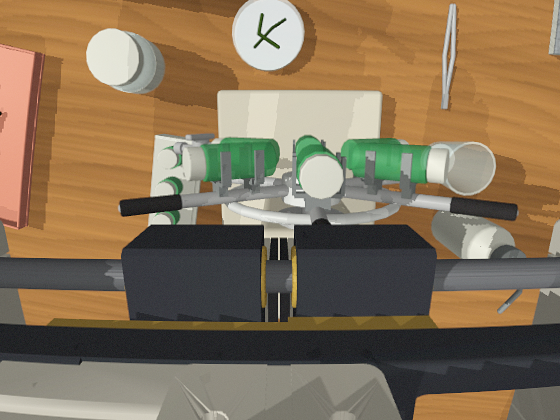

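The push is working: about 2–3 N in +y, and the top spoke now stands near vertical, with its cap at (320,178). I'll go on.

```bash

python3 -m pendant '[{"ax":0,"ay":0,"az":0,"tx":0,"ty":0.7,"tz":0,"claw":-1},{"ax":0,"ay":0,"az":0,"tx":0,"ty":1.4,"tz":0,"claw":-1},{"ax":0,"ay":0,"az":0,"tx":0,"ty":2.2,"tz":0.1,"claw":-1},{"ax":0,"ay":0,"az":0,"tx":0,"ty":2.9,"tz":0.2,"claw":-1},{"ax":0,"ay":0,"az":0,"tx":0,"ty":3.7,"tz":0.3,"claw":-1}]' >/dev/null
python3 w.py
python3 -m pendant '[{"ax":0,"ay":0,"az":0,"tx":0,"ty":0.7,"tz":0.2,"claw":-1},{"ax":0,"ay":0,"az":0,"tx":0,"ty":1.4,"tz":0.4,"claw":-1},{"ax":0,"ay":0,"az":0,"tx":0,"ty":2.1,"tz":0.7,"claw":-1},{"ax":0,"ay":0,"az":0,"tx":0,"ty":2.8,"tz":1.0,"claw":-1},{"ax":0,"ay":0,"az":0,"tx":0,"ty":3.5,"tz":1.3,"claw":-1}]' >/dev/null
python3 w.py
python3 -m pendant '[{"ax":0,"ay":0,"az":0,"tx":0,"ty":0.4,"tz":0.2,"claw":-1},{"ax":0,"ay":0,"az":0,"tx":0,"ty":0.8,"tz":0.4,"claw":-1},{"ax":0,"ay":0,"az":0,"tx":0,"ty":1.2,"tz":0.7,"claw":-1},{"ax":0,"ay":0,"az":0,"tx":0,"ty":1.6,"tz":1.0,"claw":-1},{"ax":0,"ay":0,"az":0,"tx":0,"ty":2.0,"tz":1.2,"claw":-1}]' >/dev/null
python3 w.py
python3 -c "
from h import *
d=snapshot('wrist');cv2.imwrite('pics/w4.png',d['color']);d=snapshot('side');cv2.imwrite('pics/s4.png',cv2.resize(d['color'][120:320,190:390],None,fx=3,fy=3,interpolation=2))"
```

```text
t 3.78 n,l,z(tip) mm [ -4.8  -7.5 134. ] rot [-180.     0.     9.8] F [-0.5  1.8  0.6] g 0.01 q [ 20.   6.  -5.  -0. -79.  80.]
t 4.2 n,l,z(tip) mm [ -4.8 -42.6 120.9] rot [180.   -0.    9.7] F [-0.5  1.2  2.4] g 0.01 q [ 16.   7.  -5.   0. -78.  84.]
t 4.62 n,l,z(tip) mm [ -4.9 -62.1 108.7] rot [-180.     0.     9.8] F [-0.6  3.3  0.3] g 0.01 q [ 14.   8.  -6.  -0. -77.  86.]
```

View pics/s4.png

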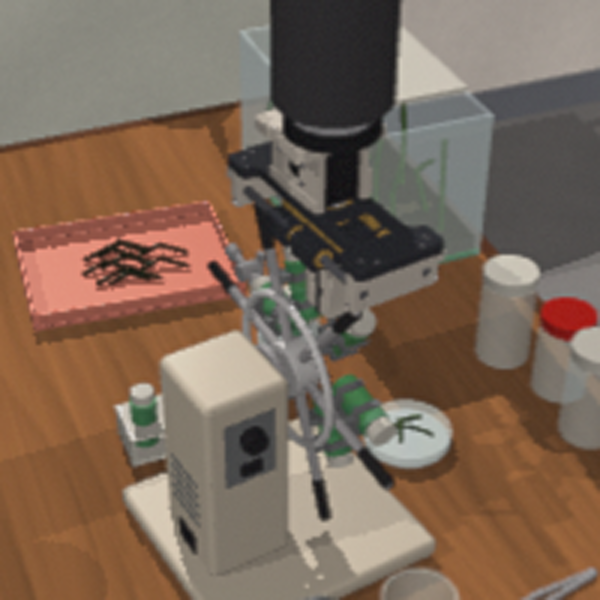

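The first push ends with that spoke at about 40° and the valve now seen at upper left (240,255), near −80°. I back off, go over and repeat the same push on the next spoke.

```bash

python3 -m pendant '[{"ax":0,"ay":0,"az":0,"tx":0,"ty":-0.8,"tz":0,"claw":-1},{"ax":0,"ay":0,"az":0,"tx":0,"ty":-0.8,"tz":-2.5,"claw":-1},{"ax":0,"ay":0,"az":0,"tx":0,"ty":-0.8,"tz":-5,"claw":-1},{"ax":0,"ay":0,"az":0,"tx":0,"ty":-0.8,"tz":-7.5,"claw":-1},{"ax":0,"ay":0,"az":0,"tx":0,"ty":-0.8,"tz":-9,"claw":-1}]' >/dev/null
python3 w.py
python3 -m pendant '[{"ax":0,"ay":0,"az":0,"tx":0,"ty":-3.2,"tz":0,"claw":-1},{"ax":0,"ay":0,"az":0,"tx":0,"ty":-6.4,"tz":0,"claw":-1},{"ax":0,"ay":0,"az":0,"tx":0,"ty":-9.6,"tz":0,"claw":-1},{"ax":0,"ay":0,"az":0,"tx":0,"ty":-12.8,"tz":0,"claw":-1},{"ax":0,"ay":0,"az":0,"tx":0,"ty":-15.7,"tz":0,"claw":-1}]' >/dev/null
python3 w.py
python3 -c "
from h import *
d=snapshot('wrist');cv2.imwrite('pics/w5.png',d['color'])"
```

```text
t 5.13 n,l,z(tip) mm [ -4.6 -53.4 202. ] rot [ 1.8e+02 -1.0e-01  9.8e+00] F [ 0.9 -0.3  0.7] g 0.0 q [ 15.   6.   4.   0. -88.  85.]
t 5.55 n,l,z(tip) mm [ -5.3 105.3 199.3] rot [-180.    -0.     9.8] F [-0.2 -0.2 -0.1] g 0.0 q [ 32.   4.   2.  -0. -87.  68.]
```

View pics/w5.png

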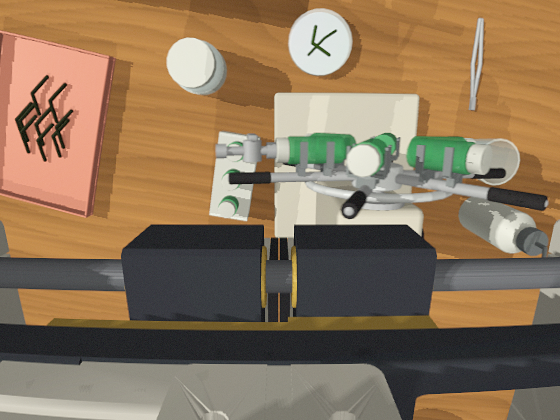

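The valve now stands to the left at (235,150), above the left spoke. The next spoke's tip is at (350,210). Same push again.

```bash

python3 -m pendant '[{"ax":0,"ay":0,"az":0,"tx":0,"ty":0,"tz":1.5,"claw":-1},{"ax":0,"ay":0,"az":0,"tx":0,"ty":0,"tz":3,"claw":-1},{"ax":0,"ay":0,"az":0,"tx":0,"ty":0,"tz":4.5,"claw":-1},{"ax":0,"ay":0,"az":0,"tx":0,"ty":0,"tz":6,"claw":-1},{"ax":0,"ay":0,"az":0,"tx":0,"ty":0,"tz":7.5,"claw":-1}]' >/dev/null
python3 w.py
python3 -m pendant '[{"ax":0,"ay":0,"az":0,"tx":0,"ty":0.8,"tz":-0.1,"claw":-1},{"ax":0,"ay":0,"az":0,"tx":0,"ty":1.6,"tz":-0.2,"claw":-1},{"ax":0,"ay":0,"az":0,"tx":0,"ty":2.4,"tz":-0.4,"claw":-1},{"ax":0,"ay":0,"az":0,"tx":0,"ty":3.2,"tz":-0.5,"claw":-1},{"ax":0,"ay":0,"az":0,"tx":0,"ty":4.0,"tz":-0.7,"claw":-1}]' >/dev/null
python3 w.py
python3 -m pendant '[{"ax":0,"ay":0,"az":0,"tx":0,"ty":0.7,"tz":-0.1,"claw":-1},{"ax":0,"ay":0,"az":0,"tx":0,"ty":1.4,"tz":-0.3,"claw":-1},{"ax":0,"ay":0,"az":0,"tx":0,"ty":2.1,"tz":-0.4,"claw":-1},{"ax":0,"ay":0,"az":0,"tx":0,"ty":2.8,"tz":-0.5,"claw":-1},{"ax":0,"ay":0,"az":0,"tx":0,"ty":3.5,"tz":-0.6,"claw":-1}]' >/dev/null
python3 w.py
python3 -m pendant '[{"ax":0,"ay":0,"az":0,"tx":0,"ty":0.7,"tz":0,"claw":-1},{"ax":0,"ay":0,"az":0,"tx":0,"ty":1.4,"tz":0,"claw":-1},{"ax":0,"ay":0,"az":0,"tx":0,"ty":2.2,"tz":0.1,"claw":-1},{"ax":0,"ay":0,"az":0,"tx":0,"ty":2.9,"tz":0.2,"claw":-1},{"ax":0,"ay":0,"az":0,"tx":0,"ty":3.7,"tz":0.3,"claw":-1}]' >/dev/null
python3 w.py
```

```text
t 6.02 n,l,z(tip) mm [ -5.1 103.8 123.4] rot [180.    0.    9.8] F [ 0.2 -0.5 -0.4] g 0.0 q [ 32.   5.  -7.   0. -78.  68.]
t 6.43 n,l,z(tip) mm [ -4.3  62.5 132.7] rot [-1.799e+02 -1.000e-01  9.700e+00] F [-0.7  3.4  1.7] g 0.01 q [ 28.   5.  -6.  -0. -79.  72.]
t 6.85 n,l,z(tip) mm [ -4.7  27.4 137.3] rot [-180.    -0.     9.7] F [2.  2.4 0.2] g 0.0 q [ 24.   5.  -5.   0. -80.  76.]
t 7.27 n,l,z(tip) mm [ -4.9  -9.6 133.9] rot [180.    0.    9.7] F [0.8 2.2 0.1] g 0.0 q [ 20.   6.  -5.  -0. -79.  80.]
```

```bash

python3 -m pendant '[{"ax":0,"ay":0,"az":0,"tx":0,"ty":0.7,"tz":0.2,"claw":-1},{"ax":0,"ay":0,"az":0,"tx":0,"ty":1.4,"tz":0.4,"claw":-1},{"ax":0,"ay":0,"az":0,"tx":0,"ty":2.1,"tz":0.7,"claw":-1},{"ax":0,"ay":0,"az":0,"tx":0,"ty":2.8,"tz":1.0,"claw":-1},{"ax":0,"ay":0,"az":0,"tx":0,"ty":3.5,"tz":1.3,"claw":-1}]' >/dev/null
python3 w.py
python3 -m pendant '[{"ax":0,"ay":0,"az":0,"tx":0,"ty":0.4,"tz":0.2,"claw":-1},{"ax":0,"ay":0,"az":0,"tx":0,"ty":0.8,"tz":0.4,"claw":-1},{"ax":0,"ay":0,"az":0,"tx":0,"ty":1.2,"tz":0.7,"claw":-1},{"ax":0,"ay":0,"az":0,"tx":0,"ty":1.6,"tz":0.9,"claw":-1},{"ax":0,"ay":0,"az":0,"tx":0,"ty":1.8,"tz":1.1,"claw":-1}]' >/dev/null
python3 w.py
python3 -m pendant '[{"ax":0,"ay":0,"az":0,"tx":0,"ty":-0.8,"tz":0,"claw":-1},{"ax":0,"ay":0,"az":0,"tx":0,"ty":-0.8,"tz":-2.5,"claw":-1},{"ax":0,"ay":0,"az":0,"tx":0,"ty":-0.8,"tz":-5,"claw":-1},{"ax":0,"ay":0,"az":0,"tx":0,"ty":-0.8,"tz":-7.5,"claw":-1},{"ax":0,"ay":0,"az":0,"tx":0,"ty":-0.8,"tz":-9,"claw":-1}]' >/dev/null
python3 w.py
python3 -m pendant '[{"ax":0,"ay":0,"az":0,"tx":0,"ty":-3.2,"tz":0,"claw":-1},{"ax":0,"ay":0,"az":0,"tx":0,"ty":-6.4,"tz":0,"claw":-1},{"ax":0,"ay":0,"az":0,"tx":0,"ty":-9.6,"tz":0,"claw":-1},{"ax":0,"ay":0,"az":0,"tx":0,"ty":-12.8,"tz":0,"claw":-1},{"ax":0,"ay":0,"az":0,"tx":0,"ty":-15.7,"tz":0,"claw":-1}]' >/dev/null
python3 w.py
python3 -c "
from h import *
d=snapshot('side');cv2.imwrite('pics/s6.png',cv2.resize(d['color'][180:330,215:355],None,fx=4,fy=4,interpolation=2))"
```

```text
t 7.68 n,l,z(tip) mm [ -4.9 -44.6 120.8] rot [180.    0.    9.7] F [0.7 2.4 1.9] g 0.01 q [ 16.   7.  -5.   0. -78.  84.]
t 8.1 n,l,z(tip) mm [ -4.9 -62.3 109.8] rot [180.    0.    9.7] F [-0.5  1.6  2.8] g 0.0 q [ 14.   8.  -6.   0. -77.  86.]
t 8.52 n,l,z(tip) mm [ -4.6 -53.7 202.8] rot [ 1.8e+02 -1.0e-01  9.8e+00] F [ 0.9 -0.4  0.2] g 0.01 q [ 15.   6.   4.   0. -88.  85.]
t 8.93 n,l,z(tip) mm [ -5.2 105.  200.2] rot [180.    0.    9.8] F [0.1 0.1 0.4] g 0.01 q [ 32.   4.   2.   0. -88.  68.]
```

View pics/s6.png

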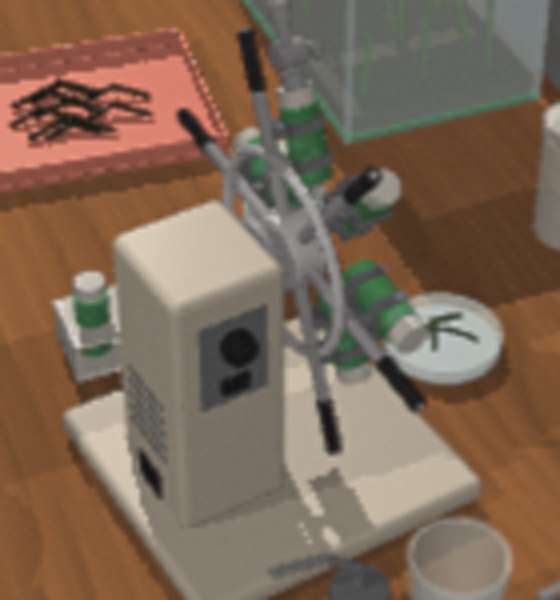

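The valve is now on the top spoke at about −20°, with its stem at (285,20). The spoke tips are at (246,33), (182,112), (372,175), (334,450) and (420,405). I work out the angle from these by ray casting.

```bash
cat > m.py <<'E'
from w import *
import sys
s=snapshot("side")
# spoke-tip measure: dark sleeves in side image, cast onto the wheel plane
im=s["color"].astype(int);dark=(im.max(2)<60).astype(np.uint8)
N,L,S,C=cv2.connectedComponentsWithStats(dark)
res=[]
for i in range(1,N):
    if not 8<S[i,4]<150:continue
    ys,xs=np.where(L==i)
    P=np.array([onplane(s,(x,y),A,n) for x,y in zip(xs,ys)])-A
    a=P@l;z=P[:,2];r=np.hypot(a,z);th=np.degrees(np.arctan2(-a.mean(),z.mean()))
    if 95<r.mean()*1e3<165 and r.max()<.175: print("blob",S[i,4],"r %.0f..%.0f"%(r.min()*1e3,r.max()*1e3),"th %.1f mod60 %.1f"%(th,(th+30)%60-30))
E
python3 m.py; python3 - <<'E'
from w import *
s=snapshot("side")
for p in [(246,33),(182,112),(372,175),(334,450),(420,405)]:
    P=onplane(s,np.array(p)/4+[215,180],A,n)-A;a=np.degrees(np.arctan2(-P@l,P[2]));print(np.hypot(P@l,P[2]),a,(a+30)%60-30)
st()
E
```

```text
blob 54 r 115..157 th -19.7 mod60 -19.7
blob 25 r 114..149 th -79.8 mod60 -19.8
blob 35 r 113..158 th 37.1 mod60 -22.9
blob 55 r 114..158 th 94.4 mod60 -25.6
blob 31 r 113..150 th 155.0 mod60 -25.0
0.15437305412017516 -19.11402059499723 -19.11402059499723
0.14673943586427174 -79.13498894187195 -19.134988941871953
0.15891232576748812 37.57968532132324 -22.42031467867676
0.1484507559054977 154.27892663083333 -25.721073369166675
0.1585006908299322 94.40508567183538 -25.59491432816462
t 9.08 n,l,z(tip) mm [ -4.9 105.3 199.9] rot [180.    0.    9.9] F [ 0.2 -0.8  0.5] g 0.01 q [ 32.   4.   2.  -0. -88.  68.]
```

```bash

python3 -m pendant '[{"ax":0,"ay":0,"az":0,"tx":0,"ty":0,"tz":1.5,"claw":-1},{"ax":0,"ay":0,"az":0,"tx":0,"ty":0,"tz":3,"claw":-1},{"ax":0,"ay":0,"az":0,"tx":0,"ty":0,"tz":4.5,"claw":-1},{"ax":0,"ay":0,"az":0,"tx":0,"ty":0,"tz":6,"claw":-1},{"ax":0,"ay":0,"az":0,"tx":0,"ty":0,"tz":7.2,"claw":-1}]' >/dev/null
python3 -m pendant '[{"ax":0,"ay":0,"az":0,"tx":0,"ty":0.8,"tz":-0.1,"claw":-1},{"ax":0,"ay":0,"az":0,"tx":0,"ty":1.6,"tz":-0.2,"claw":-1},{"ax":0,"ay":0,"az":0,"tx":0,"ty":2.4,"tz":-0.4,"claw":-1},{"ax":0,"ay":0,"az":0,"tx":0,"ty":3.2,"tz":-0.5,"claw":-1},{"ax":0,"ay":0,"az":0,"tx":0,"ty":4.0,"tz":-0.7,"claw":-1}]' >/dev/null
python3 w.py
python3 -m pendant '[{"ax":0,"ay":0,"az":0,"tx":0,"ty":0.7,"tz":-0.1,"claw":-1},{"ax":0,"ay":0,"az":0,"tx":0,"ty":1.4,"tz":-0.3,"claw":-1},{"ax":0,"ay":0,"az":0,"tx":0,"ty":2.1,"tz":-0.4,"claw":-1},{"ax":0,"ay":0,"az":0,"tx":0,"ty":2.7,"tz":-0.5,"claw":-1},{"ax":0,"ay":0,"az":0,"tx":0,"ty":3.2,"tz":-0.6,"claw":-1}]' >/dev/null
python3 w.py; python3 m.py
```

```text
t 9.92 n,l,z(tip) mm [ -4.3  62.3 136.5] rot [-1.8e+02 -1.0e-01  9.7e+00] F [-0.3  2.5  2.5] g 0.0 q [ 28.   5.  -5.  -0. -80.  72.]
t 10.33 n,l,z(tip) mm [ -4.7  30.5 141.2] rot [-180.    -0.     9.7] F [ 1.   2.6 -0.8] g 0.01 q [ 24.   5.  -4.  -0. -80.  76.]
blob 58 r 115..163 th -0.5 mod60 -0.5
blob 40 r 113..152 th -58.8 mod60 1.2
blob 42 r 113..157 th 56.4 mod60 -3.6
blob 25 r 109..148 th 175.6 mod60 -4.4
blob 45 r 113..151 th 114.3 mod60 -5.7
```

```bash

python3 -m pendant '[{"ax":0,"ay":0,"az":0,"tx":0,"ty":0.2,"tz":0,"claw":-1},{"ax":0,"ay":0,"az":0,"tx":0,"ty":0.4,"tz":0,"claw":-1},{"ax":0,"ay":0,"az":0,"tx":0,"ty":0.6,"tz":0,"claw":-1},{"ax":0,"ay":0,"az":0,"tx":0,"ty":0.6,"tz":0,"claw":-1},{"ax":0,"ay":0,"az":0,"tx":0,"ty":0.6,"tz":0,"claw":-1}]' >/dev/null
python3 w.py; python3 m.py
python3 -m pendant '[{"ax":0,"ay":0,"az":0,"tx":0,"ty":-1,"tz":0,"claw":-1},{"ax":0,"ay":0,"az":0,"tx":0,"ty":-2,"tz":0,"claw":-1},{"ax":0,"ay":0,"az":0,"tx":0,"ty":-4,"tz":0,"claw":-1},{"ax":0,"ay":0,"az":0,"tx":0,"ty":-6,"tz":-2,"claw":-1},{"ax":0,"ay":0,"az":0,"tx":0,"ty":-8,"tz":-5,"claw":-1}]' >/dev/null
python3 -m pendant '[{"ax":0,"ay":0,"az":0,"tx":0,"ty":-3,"tz":-3,"claw":-1},{"ax":0,"ay":0,"az":0,"tx":0,"ty":-6,"tz":-5,"claw":-1},{"ax":0,"ay":0,"az":0,"tx":0,"ty":-9,"tz":-5,"claw":-1},{"ax":0,"ay":0,"az":0,"tx":0,"ty":-11,"tz":-5,"claw":-1},{"ax":0,"ay":0,"az":0,"tx":0,"ty":-12,"tz":-5,"claw":-1}]' >/dev/null
python3 w.py; python3 m.py
python3 -c "
from h import *
d=snapshot('side');cv2.imwrite('pics/s7.png',cv2.resize(d['color'][160:330,205:375],None,fx=3.5,fy=3.5,interpolation=2))"
```

```text
t 10.8 n,l,z(tip) mm [ -4.9  25.  141. ] rot [180.    0.    9.7] F [ 0.5 -0.3 -0.6] g 0.01 q [ 24.   5.  -4.   0. -80.  76.]
blob 40 r 113..152 th -56.7 mod60 3.3
blob 56 r 115..163 th 1.6 mod60 1.6
blob 42 r 111..166 th 58.4 mod60 -1.6
blob 29 r 109..149 th 178.4 mod60 -1.6
blob 42 r 114..153 th 116.4 mod60 -3.6
t 11.68 n,l,z(tip) mm [ -5.1 228.4 241. ] rot [-180.     0.     9.9] F [-0.6 -0.5 -0.5] g -0.0 q [ 44.   6.   9.  -0. -93.  56.]
blob 40 r 113..152 th -56.7 mod60 3.3
blob 55 r 115..163 th 1.6 mod60 1.6
blob 42 r 111..166 th 58.4 mod60 -1.6
blob 29 r 109..149 th 178.4 mod60 -1.6
blob 42 r 114..153 th 116.4 mod60 -3.6
```

View pics/s7.png

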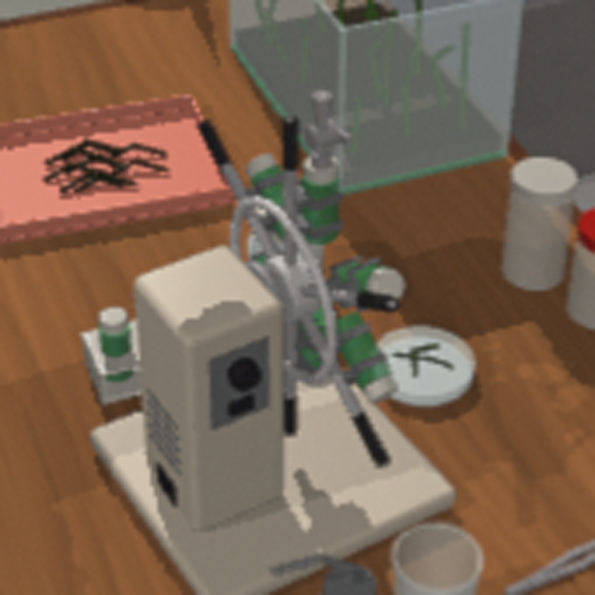

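The valve's spoke is at the top with the stem upright at (322,130). Opposite spokes average out to 0°, and the arm is clear, so I hand in.

```bash
python3 -c "
from plant import robot
print(robot.close_job())"
```

```text
the job is handed in; nothing more can be done
None
```

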